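Snug up the air manifold's pipe plug, then open the valve

ROBOT

A 6-joint arm with a two-finger parallel gripper is mounted at the origin on the work surface. World frame = base frame: x ahead of the robot, y to its left, z up, the work surface at z = 0. Lengths are in m, angles in rad, forces in N, time in s.
With the tool pointing down it reaches from about 0.35 to 1 m from the base axis. Payload 7.1 kg.
Tool frame: the origin (TCP) lies between the finger pads; the fingertips stand 22 mm ahead of it and the grasp point (between the pads) lies 3 mm ahead of it; z points along the fingers, y is the line along which they close (so a half turn about z gives the same grasp; the last joint's range is limited). The gripper opens to 85 mm and grips with 20 to 120 N. Pads are 22 mm wide; open, the fingers measure 114 mm over their backs; the gripper's body (76 mm by 85 mm) begins 54 mm behind the grasp point. The pads swing forward as they close: fully open they stand 13 mm farther back than shut.
Start: joints at [-1.313, 0.423, 1.63, -0, 1.089, -0.019], TCP at [0.171, -0.601, 0.253] pointing down, gripper open.
Joint ranges: [-3, 3], [-0.9, 2.11], [0.09, 2.58], [-1.31, 4.45], [0.11, 2.69], [-2.54, 2.54]. Speed limits (rad/s): [2.39, 2.39, 3.01, 3.14, 3.14, 3.14].

INTERFACE

Orientations are given as a rotation vector (axis times angle).
In Python, from rig import manip gives the robot as it stands. The module is installed in compiled form; this text tells all that it offers. Calls block until the motion is done:
- manip.move_to(position, orientation): joint-space move of the TCP to a pose.
- manip.servo_line(position, orientation=None, rate=0.15): straight line of the TCP; orientation=None keeps the orientation; rate is the mean speed in m/s.
- manip.set_joints(angles): joint-space move.
- manip.command_gripper(opening, f_grip=None): finger opening in m; f_grip is the grip in N (None keeps the last); returns when the fingers have stopped.
- manip.hold(seconds).
- manip.solve_ik(position, orientation): joint angles nearest the present ones, or None.
- manip.camera(name): name is "scene" or "side" or "wrist"; returns a dict with "image" (420x560x3 uint8, red, green, blue), "fx", "fy", "cx", "cy" (pixels), "k1" (the pictures are not rectified: a ray, as slopes to the right and down, at radius r is drawn at 1 + k1 r^2 times it, then the intrinsics apply), "cam_to_world" (4x4, takes a point from camera to world coordinates); the wrist camera has in their place "mount" (4x4, takes a point from camera to tool coordinates, whose origin is the TCP and whose axes are the flange's). Camera axes: x right, y down, z forward; pixel columns grow to the right and rows downward; lengths in m; the calibration is good to about 2 mm. A picture is of the moment at which its call begins: read the wrist's pose just before it. There is no depth.
A pose or a line that the arm cannot do raises manip.IKError and nothing moves.
- manip.sign_off(): hands the job in; it is judged then, once.
Readings, each from a call of its own:
- manip.get_time(): time.
- manip.get_joint_positions(): joint angles.
- manip.get_joint_vel(): joint speeds.
- manip.get_tau(): joint torques, N m.
- manip.get_position(): TCP position.
- manip.get_ee_rot(): TCP orientation.
- manip.get_contact_force(): force on the tool from outside, world axes, zero at the start.
- manip.get_torque(): the same for the moment, N m.
- manip.get_width(): finger opening in m.
- manip.get_grip_force(): force on a finger pad.
Only numpy, scipy, OpenCV 4.12 (cv2) and the standard library are available. Lean on these libraries where they do the work, as an engineer would, in place of code of your own. Each camera call takes 0.05 s, during which the arm holds its last target. There are 200 camera calls.

TASK

The square-headed tapered pipe plug in the air manifold has only been started by hand: turn it clockwise until its taper bites and it goes firmly snug, but do not overtighten it. Then turn the air on by swinging the valve's lever all the way to its stop, in line with the manifold. Leave the plug snug and the other things on the bench where they are.

Things in the scene. Friction and masses are not known exactly. Their poses are not given: they have to be found in the camera images.
- manifold: Fixed aluminium bar, 280 mm long (its y), 40 wide (x), top face 60 above the bench, on a 90 x 290 mm plate. Origin: centre of the underside, z up. On top: plug in a round boss (42 across, top at 68) at y = +80 mm; brass coupler (25 across, up to 82) at y = 0; valve at y = -85. On the -x face at y = +30 a round gauge, 44 across, out to x = -50, top at 62.
- plug_top (a point): Centre of the top of the plug's square brass head: 22 mm across flats, from 72 to 98 mm above the bench; x and y square to the flats, z up. The plug stands upright and tightens clockwise seen from above, sinking only 0.35 mm per rad. Gripped with 40 N or more on two opposite flats it does not slip; being square, it can be let go and taken again a quarter turn back.
- plug_port (a point): Plug's axis at the boss's top, frame as the manifold's. The plug runs in at 0.05 N m for an unknown 0.6-2.2 rad, not told by its pose, till the taper bites: 0.32 N m, then 0.5 N m more per rad, and 0.25 rad of elastic twist per N m that springs back on release without loosening. Snug 0.10 rad past the first bite (0.37 N m), overtight past 0.65 rad (0.65 N m); stop at 0.42 N m. Stays put.
- valve_pivot (a point): Pivot of the valve lever, on the manifold at its y = -85 mm, 97 mm above the bench; frame parallel to the manifold's, fixed.
- valve_tip (a point): Outer end of the black valve lever, a flat level bar 16 mm wide, 8 mm thick, its mid-height 97 mm above the bench; this point is 90 mm from the pivot. Closed, the lever points along the manifold's -x; open, along its -y.
- valve (a joint): Angle of the valve lever in rad: about 0 closed (pointing to the manifold's -x), pi/2 = 1.571 open at its stop (pointing to the manifold's -y); grows counter-clockwise seen from above. It stays where it is left and needs about 0.12 N m (2 N pushed sideways near its end).
- tape_roll: white roll of thread tape, a ring 54 mm across and 18 mm high, flat on the bench close to the manifold; loose bystander, leave it
- hex_plug: spare small steel plug, 30 mm head down on the bench, 28 mm high, behind the manifold; loose bystander, leave it
- oil_bottle: small grey oil bottle with a black cap, 48 mm across, 115 mm high; loose bystander, leave it
- polish_tin: flat dark metal polish tin, 72 mm across, 32 mm high; loose bystander, leave it
- brush: bench brush about 200 mm long, lying flat; loose bystander, leave it
- screwdriver: screwdriver about 200 mm long with a black handle, lying flat; loose bystander, leave it

How it is judged:
On the way, in this order (a step that is already met when the one before it is completed fails the run):
1. the plug is snug (z of plug_top in the frame of manifold between 0.096933 and 0.097125 m), for 0.2 s.
2. the valve lever is swung fully open (value of joint valve above 1.45 rad), for 0.2 s.
At the end, for the whole second after the job is handed in: The plug rests 0.10 to 0.65 rad past the first bite of its taper (its top 0.098 m less 0.35 mm per rad of run-in and bite: between 0.096933 and 0.097125 m above the manifold's underside), and the valve lever is open beyond 1.45 rad (stop at 1.571) (all of step 1 and value of joint valve above 1.45 rad); the robot touches nothing.
It fails at once if the plug is overtightened: more than 0.65 rad past the first bite (z of plug_top in the frame of manifold below 0.096933 m).
It fails at once if the valve lever is opened beyond 0.5 rad while the plug is not snug (value of joint valve above 0.5 rad and z of plug_top in the frame of manifold above 0.097125 m).
It fails at once if a loose bystander is moved by more than 30 mm (distance of any of tape_roll, hex_plug, oil_bottle, polish_tin, brush, screwdriver from where it was at the start of the episode above 0.03 m).
It also fails if it takes over 64 s, if anything falls off the work surface, if the arm or the gripper's body presses on something with over 40 N, if the wrist force passes 120 N, or if a joint passes its speed limit or range.

## Working session

There is one attempt and no reset: what is moved stays moved. The work goes in short steps, each a Python script; the robot and the scene stay as the last script left them, time stands still between calls to the robot, and variables do not carry over. Pictures are saved under pics/ and viewed, at most 10 in all, crops included, and the job is handed in when it is done.

```bash
mkdir -p pics
python3 - <<'E'
from rig import manip
import cv2, numpy as np
for n in ["scene","side"]:
    c=manip.camera(n); cv2.imwrite(f"pics/{n}0.png",cv2.resize(c["image"][:,:,::-1],(800,600)))
    print(n,c["fx"],c["fy"],c["cx"],c["cy"],c["k1"]);print(np.round(c["cam_to_world"],3).tolist())
    np.savez(n+".npz",**c)
c=manip.camera("wrist");print(c["mount"].round(3).tolist(),c["fx"],c["k1"])
print(manip.get_time(),manip.get_ee_rot(),manip.get_position(),manip.get_torque(),manip.get_contact_force())
E
```

```text
scene 478.61485139354977 478.61485139354977 278.28761930370496 219.10420592972292 -0.06983682670467857
[[0.881, 0.405, -0.245, 0.836], [0.473, -0.77, 0.428, -0.445], [-0.015, -0.493, -0.87, 1.013], [0.0, 0.0, 0.0, 1.0]]
side 439.8199291030517 439.8199291030517 281.89622221007585 218.22289963477925 -0.04540393350262785
[[-0.992, -0.089, 0.086, 0.489], [-0.123, 0.615, -0.779, 0.895], [0.017, -0.783, -0.621, 0.813], [0.0, 0.0, 0.0, 1.0]]
[[0.001, -0.951, -0.308, 0.079], [1.0, 0.0, 0.0, -0.001], [-0.0, -0.308, 0.951, -0.121], [0.0, 0.0, 0.0, 1.0]] 311.4362584600401 -0.014102535405301323
0.15 [-3.11038522e+00 -4.33199011e-01  2.11871856e-04] [ 0.17072541 -0.60082324  0.25272033] [ 0.00776417 -0.01749975 -0.00338528] [-0.65206416 -0.01077507  0.75816757]
```

View pics/scene0.png

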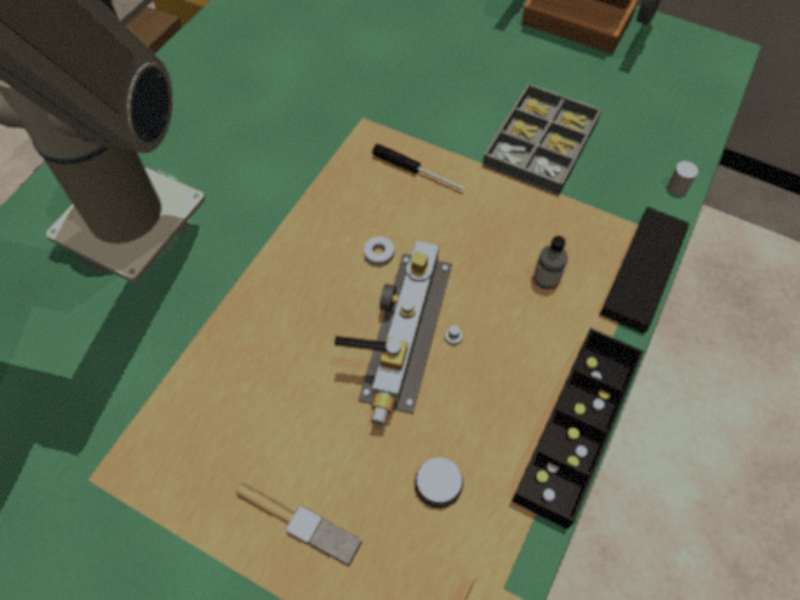

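View pics/side0.png

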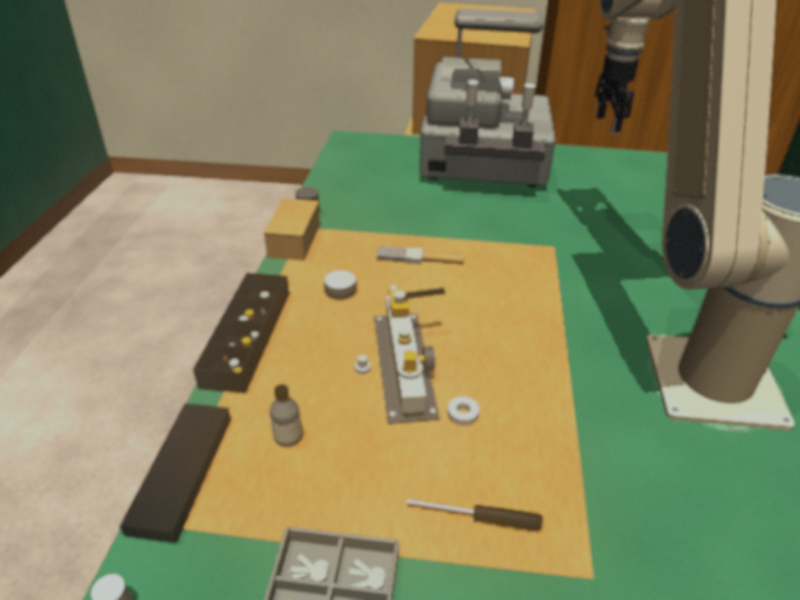

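The scene view shows the plug head at about (419,259), the coupler top at (408,306), the lever pivot at (393,346) and the lever tip at (336,341). In the side view the plug is at (410,357), the lever tip at (444,292) and the pivot at (400,296).

```bash
cat > h.py <<'E'
import numpy as np, cv2
from scipy.spatial.transform import Rotation as R
from rig import manip
def ray(c,u,v,T):
    K=np.array([[c["fx"],0,c["cx"]],[0,c["fy"],c["cy"]],[0,0,1.]],float)
    p=cv2.undistortPoints(np.array([[[u,v]]],float),K,np.array([float(c["k1"]),0,0,0]))[0,0]
    return T[:3,3],T[:3,:3]@np.array([p[0],p[1],1])
def onz(c,u,v,z,T):
    o,d=ray(c,u,v,T); return o+d*(z-o[2])/d[2]
def down(a):  # tool z down, tool x (and y) rotated: tool y axis at world angle a
    y=np.array([np.cos(a),np.sin(a),0]);z=np.array([0,0,-1.]);x=np.cross(y,z)
    return R.from_matrix(np.c_[x,y,z]).as_rotvec()
E
python3 - <<'E'
from h import *
S=np.load("scene.npz");D=np.load("side.npz")
for n,c,pts in [("scene",S,dict(plug=(419,259,.098),coup=(408,306,.082),piv=(393,346,.1),tip=(336,341,.097),c1=(450,266,.006),c2=(412,410,.006),c3=(362,400,.006),tape=(379,250,.01))),
  ("side",D,dict(plug=(410,356,.098),coup=(404,336,.082),piv=(400,296,.1),tip=(444,292,.097),tape=(463,410,.01),c4=(437,414,.006),c1=(390,420,.006)))]:
    for k,(u,v,z) in pts.items(): print(n,k,onz(c,u*.7,v*.7,z,c["cam_to_world"]).round(4))
E
```

```text
scene plug [0.5621 0.1093 0.098 ]
scene coup [0.5829 0.0319 0.082 ]
scene piv [ 0.6002 -0.0489  0.1   ]
scene tip [ 0.5193 -0.0804  0.097 ]
scene c1 [0.5897 0.1773 0.006 ]
scene c2 [ 0.6557 -0.093   0.006 ]
scene c3 [ 0.578  -0.1151  0.006 ]
scene tape [0.4638 0.1467 0.01  ]
side plug [0.5607 0.1155 0.098 ]
side coup [0.5789 0.0471 0.082 ]
side piv [ 0.5982 -0.0459  0.1   ]
side tip [ 0.5169 -0.0746  0.097 ]
side tape [0.4633 0.1436 0.01  ]
side c4 [0.5071 0.1553 0.006 ]
side c1 [0.5853 0.1799 0.006 ]
```

Run:
```python
from h import *
a=1.2
manip.move_to([0.5614,0.112,0.19],down(a))
print(manip.get_joint_positions(),manip.get_time(),manip.get_torque(),manip.get_contact_force())
P=manip.get_position();r=manip.get_ee_rot()
c=manip.camera("wrist")
T=np.eye(4);T[:3,:3]=R.from_rotvec(r).as_matrix();T[:3,3]=P
np.savez("w1.npz",T=T@c["mount"],**c)
cv2.imwrite("pics/w1.png",cv2.resize(c["image"][:,:,::-1],(800,600),interpolation=cv2.INTER_CUBIC))
```

```text
[ 1.74892153e-01  4.28070585e-01  1.79412900e+00 -1.07679366e-04
  9.19229542e-01 -1.02376328e+00] 3.0167 [ 0.02975645 -0.01022268  0.00961207] [-0.34781692 -0.28773179  0.71112215]
```

View pics/w1.png

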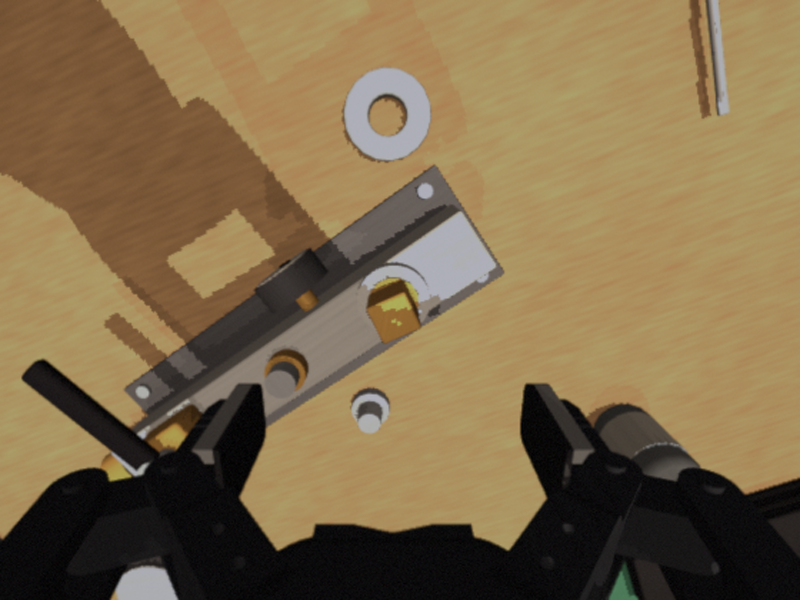

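The wrist view shows the plug's square head, with its top around (397,320). I'll crop that to read the corners.

Run:
```python
import numpy as np,cv2
im=np.load("w1.npz")["image"][180:255,240:340,::-1]
cv2.imwrite("pics/w1c.png",cv2.resize(im,(800,600),interpolation=cv2.INTER_CUBIC))
```

```text
(no output)
```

View pics/w1c.png

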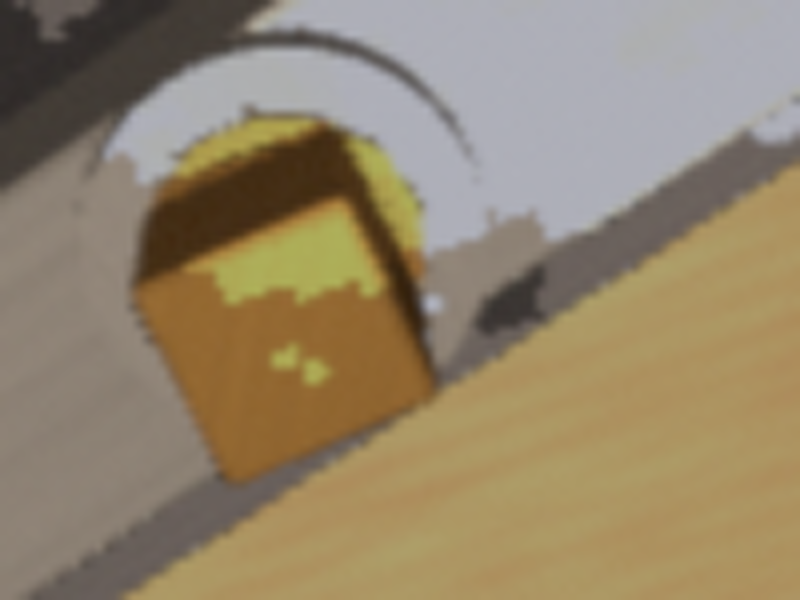

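Top-face corners in the crop are (135,287), (350,195), (435,392) and (238,483).

Run:
```python
from h import *
c=np.load("w1.npz")
q=np.array([onz(c,240+u/8-.44,180+v/8-.44,.098,c["T"]) for u,v in [(135,287),(350,195),(435,392),(238,483)]])
print(q.round(4),q.mean(0).round(4)); d=np.roll(q,-1,0)-q
print(np.linalg.norm(d[:,:2],axis=1).round(4),np.degrees(np.arctan2(d[:,1],d[:,0])).round(1))
for n,u,v,z in [("coup",282,378,.082),("bolt",425,190,.008),("bolt2",142,392,.008),("tip",36,372,.097)]: print(n,onz(c,u*.7,v*.7,z,c["T"]).round(4))
```

```text
[[0.5511 0.1018 0.098 ]
 [0.55   0.123  0.098 ]
 [0.5705 0.1236 0.098 ]
 [0.5724 0.1034 0.098 ]] [0.561 0.113 0.098]
[0.0212 0.0205 0.0203 0.0213] [  92.9    1.6  -84.7 -175.7]
coup [0.5777 0.0375 0.082 ]
bolt [0.5155 0.1531 0.008 ]
bolt2 [ 0.5784 -0.1021  0.008 ]
tip [ 0.5206 -0.0785  0.097 ]
```

Run:
```python
from h import *
a=np.radians(93.5)
manip.command_gripper(0.05,60)
manip.move_to([0.561,0.113,0.15],down(a))
manip.servo_line([0.561,0.113,0.099],rate=0.08)
manip.hold(.3)
print(manip.get_position(),manip.get_torque(),manip.get_contact_force(),manip.get_time())
manip.command_gripper(0.015,60); manip.hold(.3)
print(manip.get_position(),manip.get_torque(),manip.get_contact_force(),manip.get_width(),manip.get_grip_force(),manip.get_joint_positions(),manip.get_time())
```

```text
[0.56127146 0.11306344 0.09946209] [-0.00709    -0.01071054 -0.02423625] [-0.15874848 -0.06772994  0.47876164] 5.0833
[0.56108852 0.11213064 0.09949156] [-0.86678681  0.17023593  0.07745636] [-0.49719105 -4.94168433  4.31238978] 0.0206174634924094 59.05866086483002 [ 1.76989494e-01  5.64553520e-01  1.83441322e+00 -1.64381615e-03
  7.42705291e-01 -1.45389890e+00] 5.75
```

```bash
cat > turn.py <<'E'
from h import *
import json
def turn(a,ctr,z,step,n,tlim):
    """turn cw in steps, centring on the lateral force; stop at wrist moment tlim"""
    hist=[]
    for i in range(n):
        F=manip.get_contact_force()
        ctr=ctr+np.clip(0.5*F[:2]/5300,-.0007,.0007)
        a-=step; z-=0.00035*step
        manip.move_to([*ctr,z],down(a)); manip.hold(.04)
        t=np.mean([manip.get_torque()[2] for _ in range(3)])
        q=manip.get_joint_positions()
        hist.append((round(q[5]-q[0],3),round(t,3)))
        if t>tlim: break
    json.dump([a,list(ctr),z],open("st.json","w"))
    print(hist,np.round(manip.get_contact_force(),1),ctr.round(4),round(z,4),manip.get_time())
    return t
E
python3 - <<'E'
from turn import *
turn(np.radians(93.5),np.array([.561,.1122]),.099,.05,6,.3)
E
```

```text
[(np.float64(-1.583), np.float64(0.001)), (np.float64(-1.534), np.float64(0.037)), (np.float64(-1.484), np.float64(-0.008)), (np.float64(-1.433), np.float64(0.03)), (np.float64(-1.383), np.float64(0.012)), (np.float64(-1.334), np.float64(0.027))] [-0.6 -0.5  4.2] [0.5606 0.1119] 0.0989 7.5
```

Run:
```python
from turn import *
a,c,z=json.load(open("st.json"))
turn(a,np.array(c),z,.06,36,.2)
```

```text
[(np.float64(-1.274), np.float64(0.049)), (np.float64(-1.214), np.float64(0.085)), (np.float64(-1.154), np.float64(0.056)), (np.float64(-1.095), np.float64(-0.029)), (np.float64(-1.035), np.float64(0.004)), (np.float64(-0.975), np.float64(0.004)), (np.float64(-0.916), np.float64(0.011)), (np.float64(-0.856), np.float64(0.014)), (np.float64(-0.796), np.float64(0.055)), (np.float64(-0.736), np.float64(0.009)), (np.float64(-0.676), np.float64(0.041)), (np.float64(-0.615), np.float64(0.034)), (np.float64(-0.555), np.float64(0.012)), (np.float64(-0.496), np.float64(0.03)), (np.float64(-0.435), np.float64(0.0)), (np.float64(-0.375), np.float64(-0.009)), (np.float64(-0.315), np.float64(0.063)), (np.float64(-0.256), np.float64(0.016)), (np.float64(-0.195), np.float64(-0.014)), (np.float64(-0.136), np.float64(0.069)), (np.float64(-0.076), np.float64(-0.001)), (np.float64(-0.016), np.float64(-0.009)), (np.float64(0.044), np.float64(-0.005)), (np.float64(0.105), np.float64(0.018)), (np.float64(0.165), np.float64(-0.049)), (np.float64(0.224), np.float64(0.047)), (np.float64(0.284), np.float64(0.042)), (np.float64(0.344), np.float64(0.119)), (np.float64(0.404), np.float64(0.321))] [ 0.9 -0.1  4.8] [0.5607 0.112 ] 0.0983 15.9583
```

Run:
```python
from turn import *
a,c,z=json.load(open("st.json"))
turn(a,np.array(c),z,.043,6,.5)
ts=[]
for _ in range(15): manip.hold(.03); ts.append(manip.get_torque()[2])
print(np.mean(ts),np.std(ts))
```

```text
[(np.float64(0.447), np.float64(0.308)), (np.float64(0.49), np.float64(0.344)), (np.float64(0.533), np.float64(0.381)), (np.float64(0.576), np.float64(0.431)), (np.float64(0.619), np.float64(0.431)), (np.float64(0.662), np.float64(0.395))] [ 0.7 -0.6  6.1] [0.5608 0.112 ] 0.0982 17.7083
0.41800110388616074 0.036233073535487256
```

Run:
```python
from turn import *
a,c,z=json.load(open("st.json"))
manip.command_gripper(0.05); manip.servo_line([*c,.16],rate=.12)
print("free",manip.get_torque()[2],manip.get_time())
manip.command_gripper(0.0,30)
piv=np.array([.5995,-.0485])
def pose(ph,off,r=.07):
    p=np.radians(ph); return piv+r*np.array([np.cos(p),np.sin(p)])+off*np.array([np.sin(p),-np.cos(p)]), down(p-np.pi)
xy,o=pose(195,.037)
manip.move_to([*xy,.17],o); manip.servo_line([*xy,.111],rate=.12); manip.hold(.15)
F0=manip.get_contact_force(); print(manip.get_joint_positions(),F0.round(2),manip.get_time())
for ph in list(range(195,283,6))+[283,285,287]:
    xy,o=pose(ph,.019); manip.servo_line([*xy,.111],o,rate=.06)
    p=np.radians(ph); F=manip.get_contact_force()-F0
    f=F[:2]@np.array([np.sin(p),-np.cos(p)]); print(ph,f.round(1),F.round(1))
    if f>9: break
print(manip.get_time())
w=manip.camera("side"); cv2.imwrite("pics/s2.png",cv2.resize(w["image"][150:330,200:440,::-1],(800,600)))
```

```text
free -0.01845751472237324 19.2667
[-8.16559978e-02  4.91369459e-01  1.93948367e+00  2.36957438e-05
  7.09122927e-01 -3.43513017e-01] [ 0.25  0.12 -0.2 ] 21.6833
195 -0.5 [-0.3 -0.5 -1.2]
201 -0.2 [ 0.3 -0.1  1. ]
207 0.3 [-0.4  0.1  0.4]
213 0.7 [-0.5  0.5  0.3]
219 0.4 [-0.8 -0.1  0.3]
225 0.1 [-0.1  0.1 -0.2]
231 0.6 [-0.5  0.3 -0.1]
237 0.3 [-0.5 -0.2 -0.2]
243 0.4 [-0.3  0.2 -0. ]
249 -0.1 [-0.3 -1.   0.7]
255 -0.5 [0.5 0.  0.5]
261 0.8 [-0.6  1.2  0.3]
267 0.3 [-0.3  0.   0.7]
273 -0.1 [0.1 0.1 0.1]
279 -0.6 [0.6 0.1 0.8]
283 0.8 [-0.8 -0.1  0.1]
285 2.3 [-2.1 -0.8  0.9]
287 10.4 [-9.8 -3.4  5.3]
26.7333
```

View pics/s2.png

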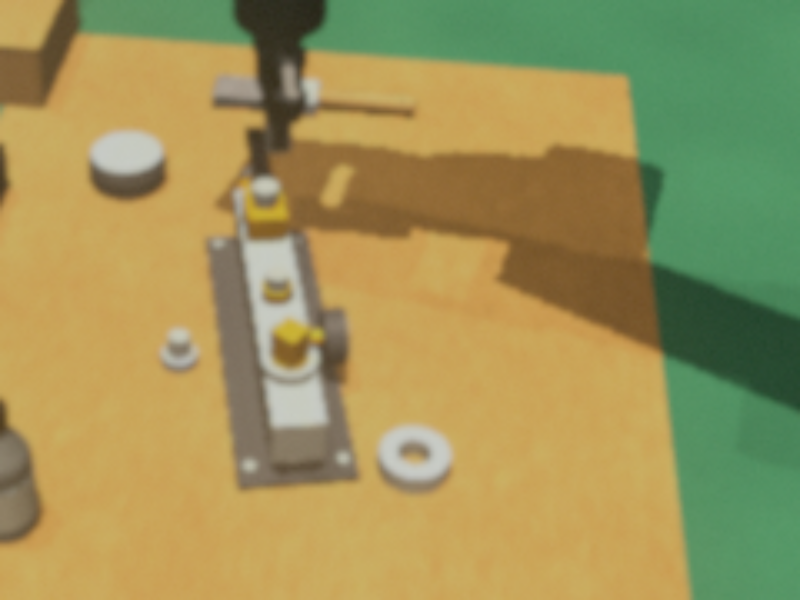

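The side view shows the black lever from (265,185) to (258,130), in line with the manifold. The force jump at 287° is the stop. I'll withdraw and check.

Run:
```python
from h import *
p=manip.get_position(); ph=np.radians(285)
b=np.array([np.sin(ph),-np.cos(ph),0])
q=p+.04*b; manip.servo_line(q,rate=.1); manip.servo_line(q+[0,0,.1],rate=.15)
manip.move_to([.45,-.2,.3],manip.get_ee_rot()); manip.hold(.3)
print(manip.get_contact_force(),manip.get_time())
w=manip.camera("scene"); cv2.imwrite("pics/s3.png",cv2.resize(w["image"][130:310,190:430,::-1],(800,600)))
```

```text
[ 0.56340082 -0.48657429 -0.50826411] 29.15
```

View pics/s3.png

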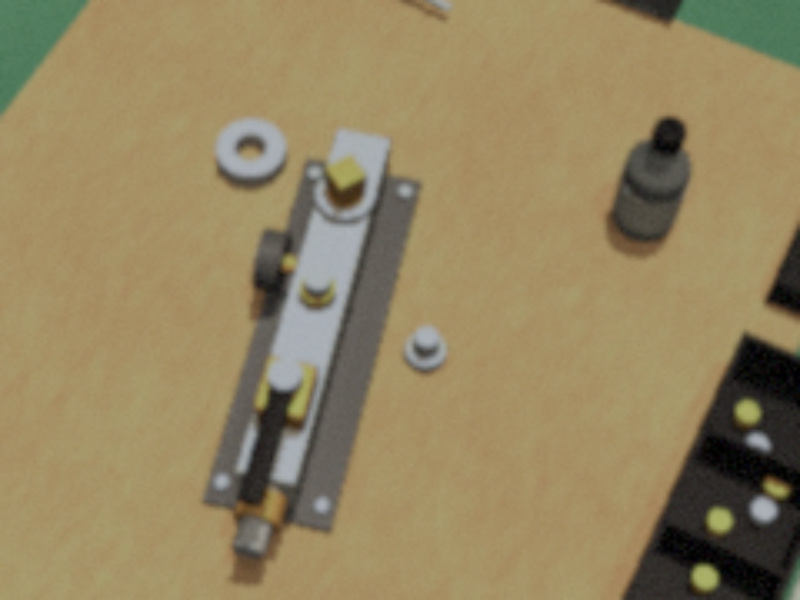

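The lever runs from (285,375) to (252,500), parallel to the manifold's edge. The plug and the nearby loose items are in place, so I'm handing in.

```bash
python3 -c "
from rig import manip
print(manip.sign_off())"
```

```text
the job is handed in; nothing more can be done
None
```

I turned the plug to about 0.42 N m, an estimated 0.2–0.25 rad past first bite, then swung the lever to its stop in line with the manifold and handed the job in; no verdict came back.

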